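Back the coil winder off one notch

TASK

The bobbin on the hand coil winder stands one notch past its starting position. Lift the pawl out of the ratchet wheel with a fingertip and tip it right over onto its stop, push the hand wheel's handle backward (the way the pawl was blocking) to take the ratchet back one notch and no further, and tip the pawl down again so that it sits fully home in that notch with the tooth resting against its nose. Push gently, and leave everything else on the bench where it stands.

Things in the scene. Friction and masses are not known exactly. Their poses are not given: they have to be found in the camera images.
- winder: hand coil winder screwed to the bench; grey-green base plate 14 mm thick (x -98 to 37, y -100 to 145 mm). Origin on the bench below the ratchet wheel's centre; x along the spindle, z up. Along x in mm: handle -146 to -86, hand wheel (160 across) -80 to -66, bearing stand (top z 137) -60 to -10, ratchet wheel -6 to 6, white bobbin (62 across) and nut 14 to 69. The pawl stands on the +y side.
- axle (a point): centre of the steel ratchet wheel, on the spindle axis, 110 mm above the bench; axes are the winder's. The ratchet wheel has 12 teeth, is 110 mm across the tips (top at z 165 mm) and its teeth are 9 mm deep; each tooth is a notch of 30 degrees (0.524 rad).
- wheel (a joint): turn (rad) of ratchet, bobbin and hand wheel together about the winder's x. Starts at 0 to 0.12 in a notch; at 0 its tooth bears on the pawl. Backward is negative (top of wheel moves to the winder's +y); one notch back is -0.524. The lowered pawl lets it turn forward only. A brake (0.2 N m, 3 N at the handle) keeps it where it is left.
- pawl (a joint): tilt (rad) of the steel throw-over pawl: -0.01 home in a notch, 0.13 on a tooth tip, 1.1 tipped over onto its stop pin. Lifting moves its top to the winder's +y. It swings freely by its weight: left above 0.55 it falls onto the stop, left below 0.4 onto the wheel. With the wheel at -0.1 to -0.52 it lands on the back of the tooth and, as the wheel is pushed on back, drops home and stops it dead at -0.524.
- pivot (a point): the pawl's pivot, on the winder at y 76.5, z 88 mm; axes are the winder's. Its bracket (x -22 to -10, y 52 to 130 mm) reaches 128 mm above the bench and carries the stop pin.
- tab (a point): middle of the top end of the pawl's thumb tab, a plate 30 mm wide (x -15 to 15), 24 mm long, 7 mm thick. In the winder's frame: y 26, z 189 mm with the pawl home, leaning towards the wheel and 24 mm above its top; about y 144, z 179 tipped over on the stop. The pawl weighs about 160 g and takes under 1 N to push here. Its axes turn with the pawl.
- grip (a point): middle of the hand wheel's black handle, a round bar 20 mm across and 60 mm long along the winder's x, 72 mm from the spindle axis, at x -116 mm. At wheel 0 it stands 20 degrees from straight up towards the winder's -y (y -25, z 178 mm); at -0.524, 10 degrees past the top towards +y. Its axes turn with the wheel.
- bobbin_a: bystander: spare white plastic bobbin, flanges 62 mm across, 41 mm high, standing loose on the bench; origin at the centre of its underside
- bobbin_b: bystander: second spare bobbin, same as bobbin_a
- screwdriver: bystander: screwdriver 190 mm long lying loose on the bench, origin at its underside
- tape_roll: bystander: black tape roll lying flat, 68 mm across, 19 mm high
- multimeter: bystander: hand-held multimeter lying face up, 185 x 88 x 49 mm
- cup: bystander: paper cup, 72 mm across, 85 mm high
- bottle: bystander: plastic bottle, 64 mm across, 210 mm high

How it is judged:
By the outcome, as a careful person would: the job done as asked, in the order asked, and still so for the second after the job is handed in, with the robot touching nothing.
It also fails if it takes over 51 s, if anything falls off the work surface, if the arm or the gripper's body presses on something with over 40 N, if the wrist force passes 120 N, or if a joint passes its speed limit or range.

ROBOT

A 6-joint arm with a two-finger parallel gripper is mounted at the origin on the work surface. World frame = base frame: x ahead of the robot, y to its left, z up, the work surface at z = 0. Lengths are in m, angles in rad, forces in N, time in s.
With the tool pointing down it reaches from about 0.275 to 0.75 m from the base axis. Payload 10.2 kg.
Tool frame: the origin (TCP) lies midway between the tips of the shut fingers; the grasp point (between the pads) lies grip_point_offset behind it (grip_point_offset is the distance from the TCP to the grasp point, in m); x points along the fingers, y is the direction in which the jaws open and shut, and the axes are right-handed (so a half turn about x gives the same grasp; the last joint's range is limited). The gripper opens to 85 mm and grips with 20 to 120 N. Pads are 22 mm wide; open, the fingers measure 114 mm over their backs; the gripper's body (76 mm by 85 mm) begins 54 mm behind the grasp point. The pads swing forward as they close: fully open they stand 13 mm farther back than shut.
Start: joints at [1.06, 0.313, 1.498, -0, 1.331, -0.223], TCP at [0.149, 0.503, 0.231] pointing down, gripper open.
Joint ranges: [-2.94, 2.94], [-0.97, 2.17], [0.19, 2.56], [-1.23, 4.37], [0.02, 3.11], [-2.88, 2.88]. Speed limits (rad/s): [2.39, 2.39, 3.01, 3.14, 3.14, 3.14].

INTERFACE

Orientations are given as a 3x3 rotation matrix whose columns are the frame's x, y, z axes.
In Python, from station import * gives the robot as it stands.
- The arm moves only by the shell command python3 -m crank 'ROWS' [FORCE]. ROWS is JSON, one flat list of numbers, 7 for each row, row after row: the shift along the tool's x, y, z in m, then the turn, a rotation vector about the tool's x, y, z in rad, then the closure, from 0 (fully open) to 1 (shut). In form: [x, y, z, ax, ay, az, hand, x, y, z, ax, ay, az, hand, ...]. A call has 1 to 12 rows; each row is the pose to reach, as a shift and turn from the pose measured when the call began, along the tool's axes at that moment; what a row does not reach only later rows make up. A row lasts 1/8 s, in which the tool goes at most 62.5 mm and 10.7 degrees, less where a joint would pass 70% of its speed; a pose out of reach is approached as far as the arm can. A call with a gripper value outside its range is refused whole. The fingers move at their own pace and stop on an object; FORCE is the grip in N (left out, the last holds). Time passes only in rows, so rows that repeat a pose let the fingers close. It gives the time, the measured TCP pose, the force and the opening at its end, in the units of the state.
- get_state(): the state, without advancing time (a new reading comes with each control period).
- get_image(name): name is "scene" or "side" or "wrist"; returns a dict with "pixels" (400x640x3 uint8, blue, green, red), "depth" (400x640 float32, m along the optical axis (not along the pixel's ray), 0 where there is no reading), "fx", "fy", "cx", "cy" (pixels), "rvec" (rotation vector, rad) and "tvec" (3), from world to camera coordinates, as OpenCV has them; the wrist camera has in their place "tool_from_camera" (4x4, takes a point from camera to tool coordinates, whose origin is the TCP and whose axes are the tool frame's). Camera axes: x right, y down, z forward; pixel columns grow to the right and rows downward; lengths in m; the calibration is good to about 2 mm. A picture is of the moment at which its call begins: read the wrist's pose just before it.
- close_job(): hands the job in, once; it reports no verdict.
The state is a dict: "time_s": time; "joint_pos": joint angles; "qvel": joint speeds; "tau": joint torques, N m; "tool_pos": TCP position; "ee_rot": TCP orientation; "force": force on the tool from outside, world axes, zero at the start; "moment": the same for the moment, N m; "opening": finger opening in m.
Only numpy, scipy, OpenCV 4.12 (cv2) and the standard library are available. Lean on these libraries where they do the work, as an engineer would, in place of code of your own. Each camera call takes 0.05 s, during which the arm holds its last target.

## Working session

There is one attempt and no reset: what is moved stays moved. The work goes in short steps, Python scripts to look and compute and a shell command to move; the robot and the scene stay as the last step left them, time stands still between calls to the robot, and variables do not carry over. Pictures are saved under pics/ and viewed, and the job is handed in when it is done.

```bash
ls; mkdir -p pics; python3 - <<'E'
from station import *
import cv2,numpy as np
s=get_state()
for k in s: print(k,np.round(s[k],3).tolist())
for n in ["scene","side"]:
    im=get_image(n); cv2.imwrite(f"pics/{n}0.png",im["pixels"]); np.savez(f"{n}0.npz",**im)
    print(n,{k:np.round(im[k],3).tolist() for k in im if k not in("pixels","depth")})
E
```

```text
pics
time_s 0.0
joint_pos [1.06, 0.313, 1.498, 0.0, 1.331, -0.223]
qvel [0.0, 0.001, -0.001, -0.0, 0.0, 0.0]
tau [-0.001, -41.228, -25.974, -0.0, 0.004, -0.0]
tool_pos [0.149, 0.503, 0.231]
ee_rot [[-0.001, 0.284, 0.959], [-0.001, 0.959, -0.284], [-1.0, -0.001, -0.0]]
force [-0.651, -0.182, 0.299]
moment [0.041, -0.017, -0.003]
opening 0.085
scene {'fx': 429.984, 'fy': 429.984, 'cx': 328.452, 'cy': 202.65, 'rvec': [1.924, 1.929, -0.514], 'tvec': [0.069, -0.425, 1.791]}
side {'fx': 461.314, 'fy': 461.314, 'cx': 315.116, 'cy': 203.418, 'rvec': [2.102, -0.608, 0.336], 'tvec': [-0.518, 0.247, 1.608]}
```

View pics/scene0.png

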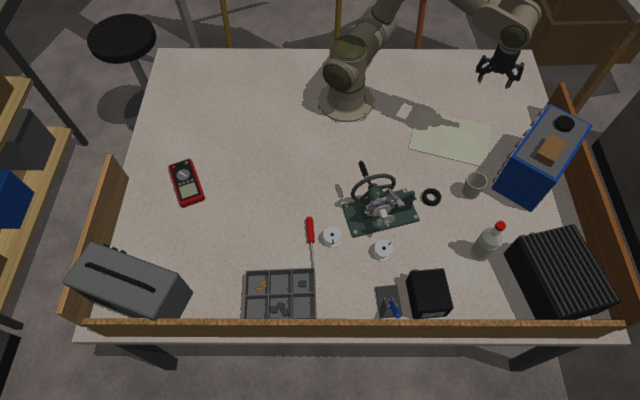

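View pics/side0.png

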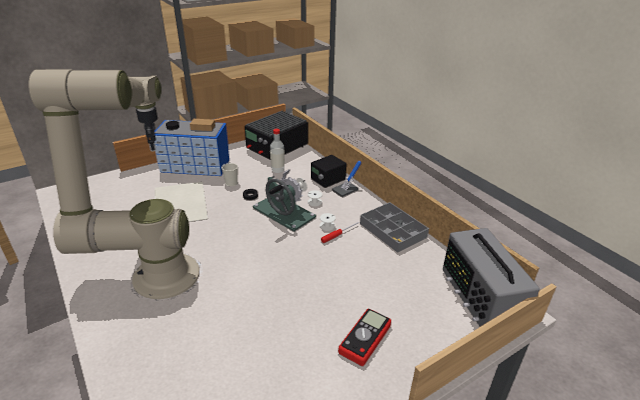

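```bash
cat > h.py <<'E'
import numpy as np,cv2
def load(n): return dict(np.load(n+".npz"))
def world(im):
    R=cv2.Rodrigues(im["rvec"])[0]; t=im["tvec"]
    v,u=np.mgrid[0:400,0:640]; d=im["depth"]
    P=np.stack([(u-im["cx"])/im["fx"]*d,(v-im["cy"])/im["fy"]*d,d],-1)
    return (P-t)@R
def proj(im,X):
    return cv2.projectPoints(np.asarray(X,float).reshape(-1,3),im["rvec"],im["tvec"],np.array([[im["fx"],0,im["cx"]],[0,im["fy"],im["cy"]],[0,0,1]],float),None)[0].reshape(-1,2)
E
python3 - <<'E'
from h import *
a=load("scene0");b=load("side0")
cv2.imwrite("pics/c1.png",cv2.resize(a["pixels"][150:270,290:450],None,fx=5,fy=5,interpolation=cv2.INTER_CUBIC))
cv2.imwrite("pics/c2.png",cv2.resize(b["pixels"][140:260,210:370],None,fx=5,fy=5,interpolation=cv2.INTER_CUBIC))
W=world(a)
for n,im in(("scene",a),("side",b)):
    W=world(im); m=(W[...,2]>0.009)&(W[...,2]<0.019)&(np.abs(W[...,0]-.5)<.3)&(np.abs(W[...,1]-.1)<.3)&(im["depth"]>0)
    px=im["pixels"].astype(int); m&=(px.sum(-1)<300)
    P=W[m]; print(n,m.sum(),P.mean(0),P.min(0),P.max(0)); print(cv2.minAreaRect(P[:,:2].astype(np.float32)*1000))
E
```

```text
scene 1297 [0.55766717 0.09846701 0.01378051] [ 0.43676736 -0.1947905   0.00902298] [0.79992314 0.3337497  0.01898612]
((618.4614868164062, 69.27217102050781), (357.6335144042969, 532.2813720703125), 0.6798903942108154)
side 800 [0.54469144 0.07508968 0.01348194] [ 0.43391593 -0.1995802   0.00903866] [0.79960725 0.32877991 0.01899929]
((616.046875, 64.60662841796875), (526.6514892578125, 366.7720031738281), 89.66213989257812)
```

View pics/c1.png

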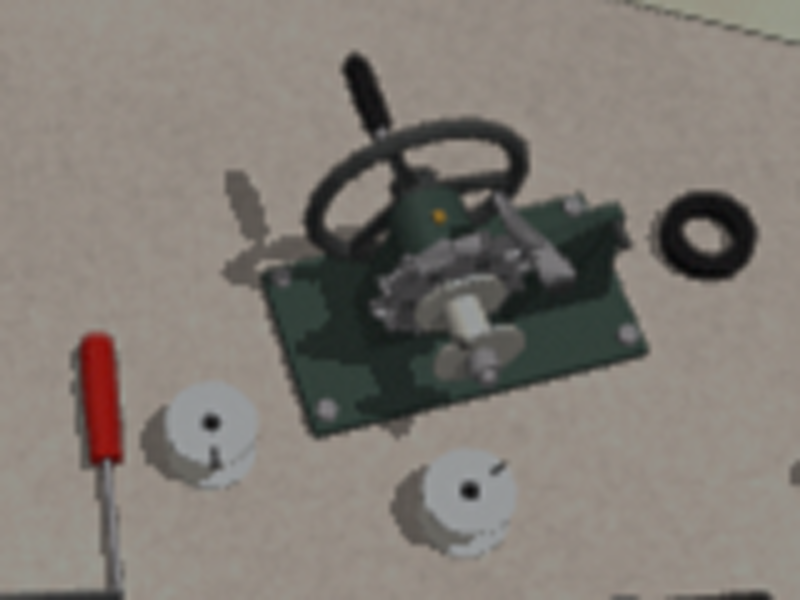

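View pics/c2.png

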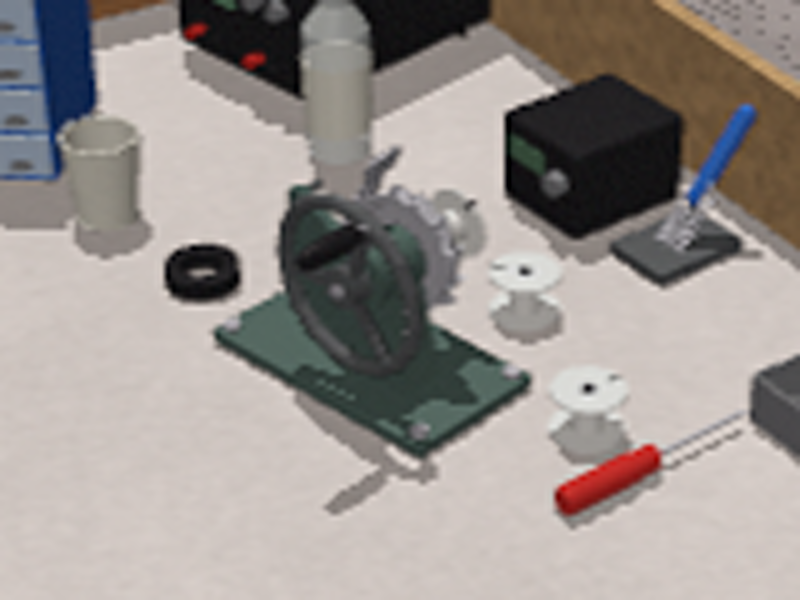

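```bash
cat >> h.py <<'E'
def pts(p,yaw,P):
    c,s=np.cos(yaw),np.sin(yaw); P=np.asarray(P,float).reshape(-1,3)
    return P@np.array([[c,-s,0],[s,c,0],[0,0,1]]).T+np.array([p[0],p[1],0])
E
python3 - <<'E'
from h import *
from scipy.optimize import least_squares
a=load("scene0");b=load("side0")
ua=np.array([[262,270],[318,436],[648,350],[622,204]])/5+[290,150]-.4
ub=np.array([[217,334],[425,445],[530,378]])/5+[210,140]-.4
Pa=np.array([[-98,-100,14],[37,-100,14],[37,145,14],[-98,145,14]])/1e3
Pb=np.array([[-98,145,14],[-98,-100,14],[37,-100,14]])/1e3
f=lambda q:np.r_[(proj(a,pts(q[:2],q[2],Pa))-ua).ravel(),(proj(b,pts(q[:2],q[2],Pb))-ub).ravel()]
r=least_squares(f,[.5,.1,0],loss="soft_l1"); print(r.x,np.round(r.fun,1))
for s,n in((slice(0,8),'scene'),(slice(8,14),'side')):
    r1=least_squares(lambda q:f(q)[s],r.x);print(n,r1.x,np.round(r1.fun,1))
E
```

```text
[0.57102561 0.1008313  0.25919787] [-0.2 -0.1 -0.7 -0.   1.   1.  -7.1 -1.8 -0.6 -2.5 -0.9 -0.5  1.3 -1.6]
scene [0.57151612 0.10550117 0.22343359] [ 1.8 -1.1  0.  -0.7  2.5  2.5 -4.4 -0.6]
side [0.56571104 0.09294721 0.27887248] [-1.1 -0.8 -0.3  1.   1.4 -0.5]
```

```bash
cat >> h.py <<'E'
def overlay(im,q,fn,crop,s=5,wh=0.0,pt=-0.01):
    I=im["pixels"]; x0,y0,x1,y1=crop
    I=cv2.resize(I[y0:y1,x0:x1],None,fx=s,fy=s,interpolation=cv2.INTER_CUBIC)
    def ln(P,c,closed=False):
        u=proj(im,pts(q[:2],q[2],np.array(P)/1e3)); u=((u+.5-[x0,y0])*s).astype(int)
        cv2.polylines(I,[u.reshape(-1,1,2)],closed,c,1,cv2.LINE_AA)
    for z in(0,14): ln([[-98,-100,z],[37,-100,z],[37,145,z],[-98,145,z]],(0,255,255),True)
    t=np.linspace(0,2*np.pi,60)
    for x,r,c in((-80,80,(255,0,0)),(-66,80,(255,0,0)),(6,55,(0,255,0)),(-6,55,(0,255,0)),(69,8,(255,0,255))):
        ln(np.c_[np.full(60,x),r*np.cos(t),110+r*np.sin(t)],c)
    an=np.radians(20)+wh
    y,z=-72*np.sin(an),110+72*np.cos(an)
    ln([[-146,y,z],[-86,y,z]],(0,0,255))
    # tab
    d=pt+.01; v=np.array([26-76.5,189-88]); R=np.array([[np.cos(d),np.sin(d)],[-np.sin(d),np.cos(d)]]); w=R@v+[76.5,88]
    ln([[-15,*w],[15,*w]],(0,0,255)); ln([[0,76.5,88],[0,*w]],(0,128,255))
    cv2.imwrite(fn,I)
E
python3 - <<'E'
from h import *
from scipy.optimize import least_squares
a=load("scene0");b=load("side0")
ua=np.array([[262,270],[318,436],[648,350]])/5+[290,150]-.4
ub=np.array([[217,334],[425,445],[530,378]])/5+[210,140]-.4
Pa=np.array([[-98,-100,14],[37,-100,14],[37,145,14]])/1e3
Pb=np.array([[-98,145,14],[-98,-100,14],[37,-100,14]])/1e3
f=lambda q:np.r_[(proj(a,pts(q[:2],q[2],Pa))-ua).ravel(),(proj(b,pts(q[:2],q[2],Pb))-ub).ravel()]
r=least_squares(f,[.5,.1,0],loss="soft_l1"); print(r.x,np.round(r.fun,1))
overlay(a,r.x,"pics/o1.png",(290,150,450,270));overlay(b,r.x,"pics/o2.png",(210,140,370,260))
E
```

```text
[0.56921057 0.0995498  0.27931243] [-1.   0.  -0.7 -0.1  0.4 -0.2 -1.  -1.8 -0.4 -0.2  1.3 -1.6]
```

View pics/o1.png

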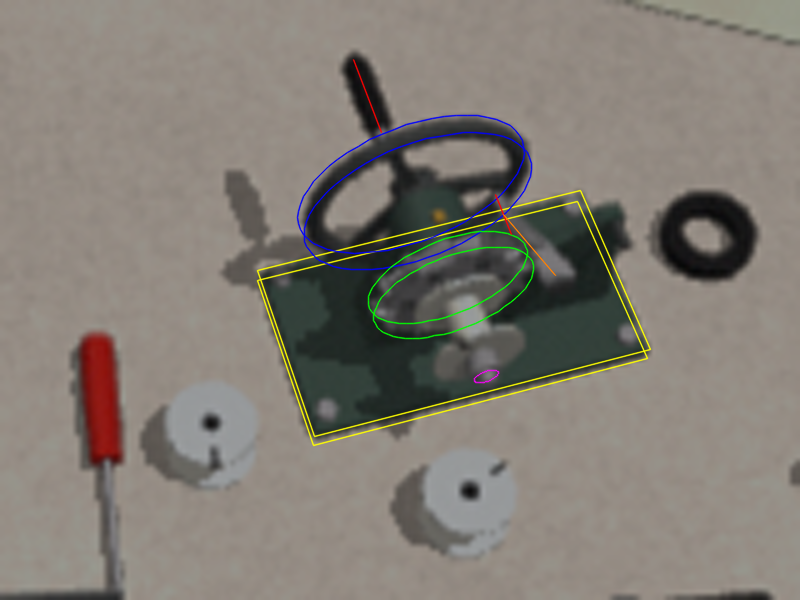

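View pics/o2.png

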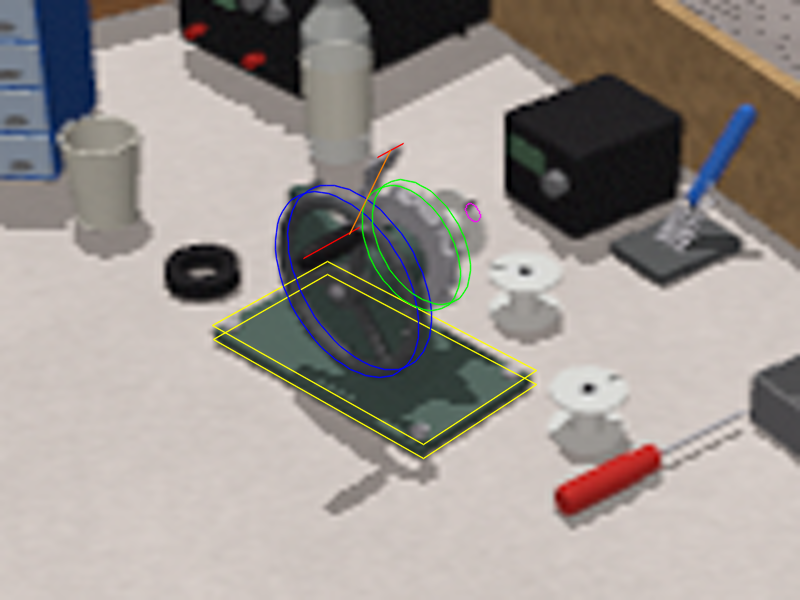

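```bash
python3 - <<'E'
from station import *
from h import *
s=get_state(); im=get_image("wrist"); cv2.imwrite("pics/w0.png",im["pixels"])
print({k:np.round(im[k],3).tolist() for k in im if k not in("pixels","depth")})
q=[.5692,.0995,.275]
# target hover: tool y along winder y
R=s["ee_rot"]; p=np.array(s["tool_pos"])
T=pts(q,q[2],[[-.05,0,.36]])[0]; print(T, "shift tool",np.array(R).T@(T-p))
E
```

```text
{'fx': 297.12, 'fy': 297.12, 'cx': 314.13, 'cy': 193.867, 'tool_from_camera': [[-0.001, -0.268, 0.963, -0.142], [1.0, -0.0, 0.001, -0.0], [-0.0, 0.963, 0.268, -0.068], [0.0, 0.0, 0.0, 1.0]]}
[0.52107874 0.08592265 0.36      ] shift tool [-0.12900511 -0.29463876  0.47526586]
```

View pics/w0.png

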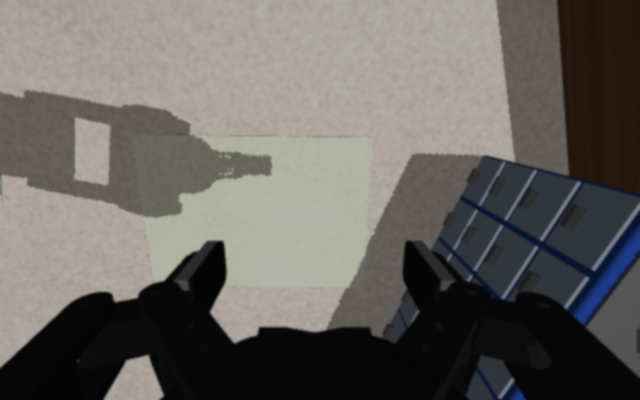

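```bash
cat >> h.py <<'E'
def shift(s,q,Pw,yaw=None):
    """tool-axes shift to winder point Pw(mm), and turn about tool x to set tool y along winder y"""
    T=pts(q,q[2],np.array(Pw)/1e3)[0]; R=np.array(s["ee_rot"])
    Rd=np.c_[[0,0,-1],[-np.sin(q[2]),np.cos(q[2]),0],[np.cos(q[2]),np.sin(q[2]),0]]
    rv=cv2.Rodrigues(R.T@Rd)[0].ravel()
    return np.round(R.T@(T-np.array(s["tool_pos"])),4),np.round(rv,3)
E
python3 - <<'E'
from station import *
from h import *
print(shift(get_state(),[.5692,.0995,.275],[20,20,360]))
E
```

```text
(array([-0.129 , -0.2404,  0.5238]), array([-0.563, -0.   ,  0.001]))
```

```bash
python3 -m crank '[-0.03,-0.005,0.01,0,0,0,0, -0.07,-0.02,0.04,-0.05,0,0,0, -0.1,-0.045,0.09,-0.1,0,0,0.3, -0.129,-0.07,0.14,-0.16,0,0,0.6, -0.129,-0.095,0.195,-0.23,0,0,1, -0.129,-0.12,0.25,-0.3,0,0,1, -0.129,-0.145,0.305,-0.36,0,0,1, -0.129,-0.17,0.36,-0.42,0,0,1, -0.129,-0.195,0.415,-0.48,0,0,1, -0.129,-0.215,0.465,-0.53,0,0,1, -0.129,-0.23,0.503,-0.563,0,0,1, -0.129,-0.24,0.524,-0.563,0,0,1]'; python3 - <<'E'
from station import *
from h import *
s=get_state(); im=get_image("wrist"); cv2.imwrite("pics/w1.png",im["pixels"]); np.savez("w1.npz",p=s["tool_pos"],R=s["ee_rot"],**im)
print(s["time_s"],s["tool_pos"],s["opening"],s["joint_pos"])
E
```

```text
time_s: 1.65
tool_pos: [0.5846, 0.1229, 0.359]
ee_rot: [[-0.002, -0.271, 0.963], [-0.001, 0.963, 0.271], [-1.0, -0.0, -0.002]]
force: [0.6, 0.2, -1.4]
opening: -0.0001
1.65 [0.58456034 0.12291682 0.35896062] -9.614397758752584e-05 [ 1.17052644e-02  4.41133502e-01  9.91600656e-01 -9.25145634e-04
  1.71089810e+00 -1.83328062e+00]
```

View pics/w1.png

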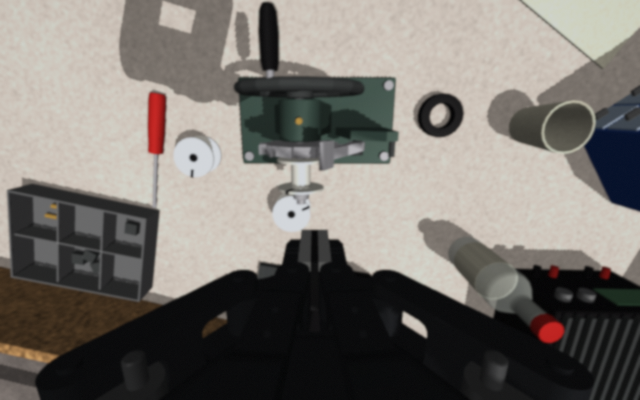

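```bash
cat >> h.py <<'E'
def wristim(n):
    im=load(n); T=np.eye(4);T[:3,:3]=im["R"];T[:3,3]=im["p"]; C=np.linalg.inv(T@im["tool_from_camera"])
    im["rvec"]=cv2.Rodrigues(C[:3,:3])[0].ravel(); im["tvec"]=C[:3,3]; return im
E
python3 - <<'E'
from h import *
w=wristim("w1")
overlay(w,[.5692,.0995,.275],"pics/o3.png",(220,0,420,190),4)
cv2.imwrite("pics/c3.png",cv2.resize(w["pixels"][0:190,220:420],None,fx=4,fy=4,interpolation=cv2.INTER_CUBIC))
E
```

```text
(no output)
```

View pics/o3.png

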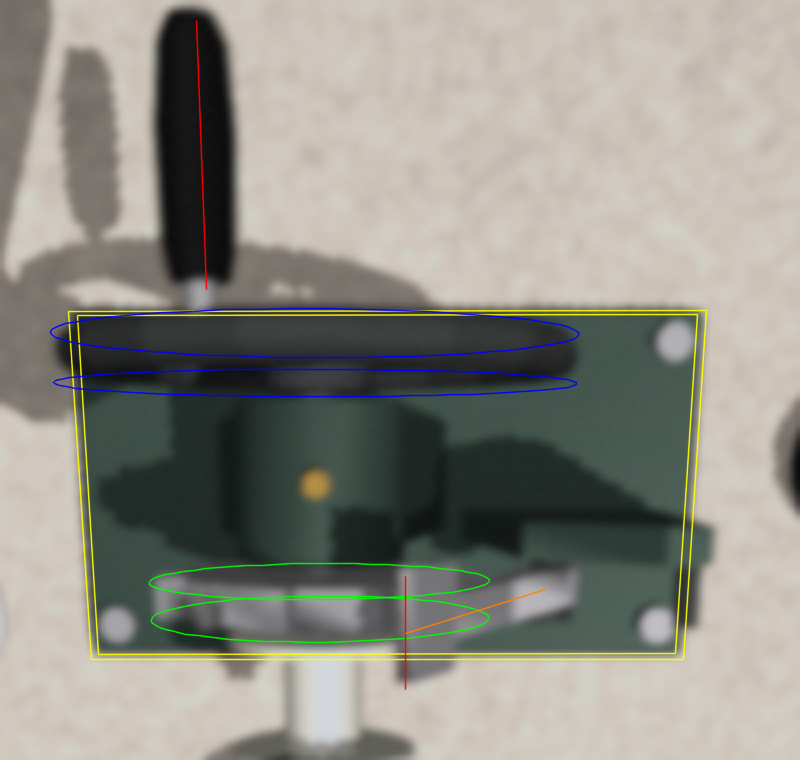

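View pics/c3.png

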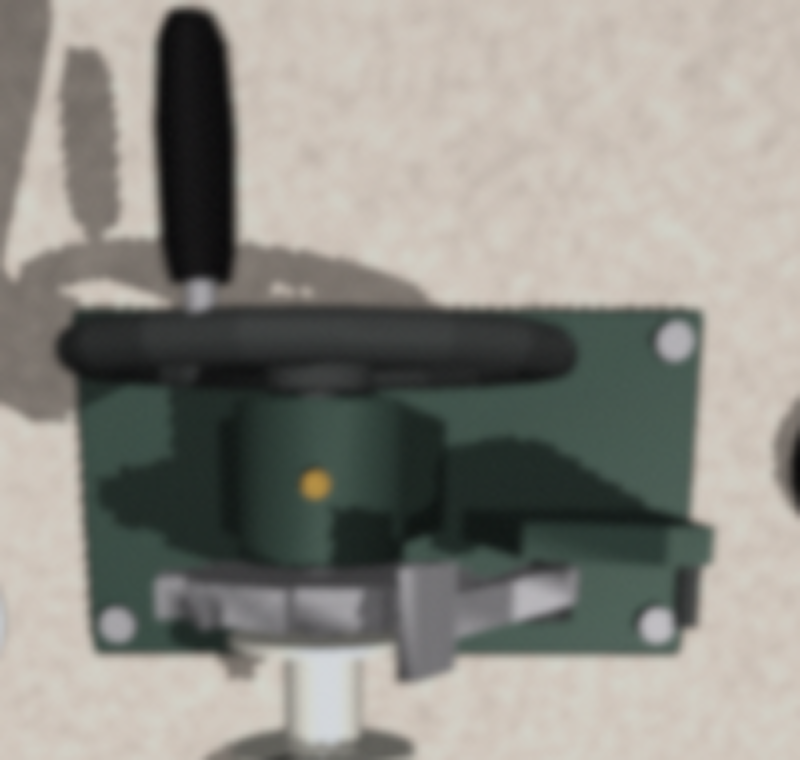

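```bash
python3 - <<'E'
from station import *
from h import *
s=get_state(); q=[.5685,.0995,.275]
for P in([0,-8,230],[0,-8,175]): print(shift(s,q,P))
E
```

```text
(array([ 0.1285, -0.0244, -0.0221]), array([-0.003, -0.003,  0.001]))
(array([ 0.1835, -0.0243, -0.0219]), array([-0.003, -0.003,  0.001]))
```

```bash
python3 -m crank '[0.02,-0.01,-0.01,0,0,0,1, 0.06,-0.02,-0.02,0,0,0,1, 0.1,-0.024,-0.022,0,0,0,1, 0.135,-0.024,-0.022,-0.003,-0.003,0,1, 0.165,-0.024,-0.022,-0.003,-0.003,0,1, 0.18,-0.024,-0.022,-0.003,-0.003,0,1, 0.1835,-0.024,-0.022,-0.003,-0.003,0,1]'; python3 - <<'E'
from station import *
from h import *
s=get_state(); 
for n in("wrist","side","scene"):
    im=get_image(n); np.savez(n[0]+"2.npz",p=s["tool_pos"],R=s["ee_rot"],**im)
w=wristim("w2"); q=[.5685,.0995,.275]
cv2.imwrite("pics/w2.png",w["pixels"])
I=[cv2.resize(load("s2")["pixels"][140:260,300:460],None,fx=4,fy=4)]
cv2.imwrite("pics/s2.png",I[0])
print(s["time_s"],shift(s,q,[0,-8,175]),s["force"])
E
```

```text
time_s: 2.58
tool_pos: [0.5704, 0.0923, 0.1748]
ee_rot: [[0.0, -0.272, 0.962], [-0.001, 0.962, 0.272], [-1.0, -0.001, -0.0]]
force: [-1.3, -0.3, 0.8]
opening: 0.0001
2.575 (array([-0.0002, -0.0006,  0.0002]), array([ 0.001, -0.   ,  0.001])) [-1.33377237 -0.2714035   0.75654114]
```

View pics/w2.png

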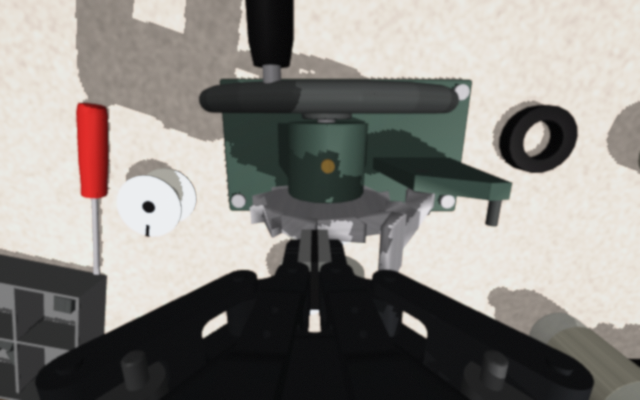

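View pics/s2.png

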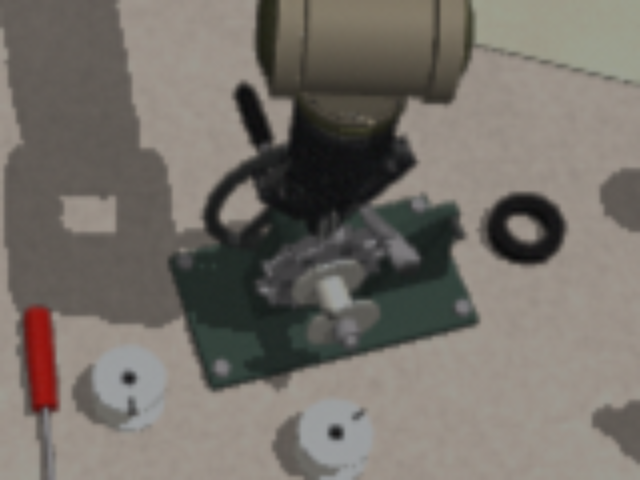

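```bash
python3 -m crank '[0,0.006,0,0,0,0,1, 0,0.012,0,0,0,0,1, 0,0.017,0,0,0,0,1, -0.001,0.022,0,0,0,0,1, -0.002,0.027,0,0,0,0,1, -0.004,0.032,0,0,0,0,1, -0.006,0.037,0,0,0,0,1, -0.008,0.042,0,0,0,0,1, -0.009,0.047,0,0,0,0,1, -0.01,0.052,0,0,0,0,1, -0.01,0.056,0,0,0,0,1, -0.01,0.058,0,0,0,0,1]'; cat > look.py <<'E'
from station import *
from h import *
import sys
k=sys.argv[1]; q=[.5685,.0995,.275]
s=get_state(); out=[]
for n in sys.argv[2:]:
    im=get_image(n); np.savez(n+k+".npz",p=s["tool_pos"],R=s["ee_rot"],**im)
    cv2.imwrite(f"pics/{n}{k}.png",im["pixels"] if n=="wrist" else cv2.resize(im["pixels"][130:250,300:460] if n=="scene" else im["pixels"][130:250,210:370],None,fx=4,fy=4,interpolation=cv2.INTER_CUBIC))
print(s["time_s"],"to (0,0,0):",shift(s,q,[0,0,0]),np.round(s["force"],1))
E
python3 look.py 3 wrist side
```

```text
time_s: 4.22
tool_pos: [0.555, 0.1483, 0.1859]
ee_rot: [[0.002, -0.272, 0.962], [-0.001, 0.962, 0.272], [-1.0, -0.001, 0.002]]
force: [0.9, 0.3, 1.3]
opening: -0.0002
4.225 to (0,0,0): (array([ 0.186 , -0.0503, -0.0007]), array([0.001, 0.002, 0.001])) [0.9 0.3 1.3]
```

View pics/wrist3.png

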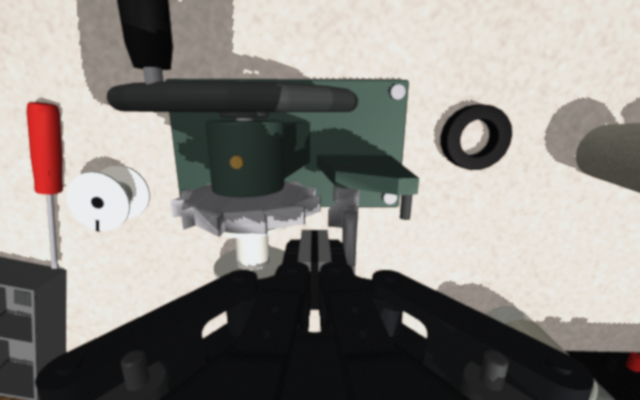

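View pics/side3.png

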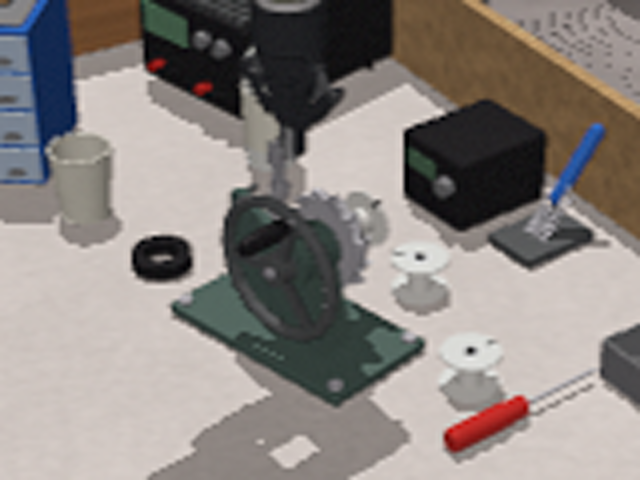

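```bash
python3 -m crank '[0,0.005,0,0,0,0,1, 0,0.01,0,0,0,0,1, 0.001,0.015,0,0,0,0,1, 0.002,0.02,0,0,0,0,1, 0.003,0.025,0,0,0,0,1, 0.004,0.03,0,0,0,0,1, 0.005,0.035,0,0,0,0,1, 0.006,0.04,0,0,0,0,1, 0.007,0.045,0,0,0,0,1, 0.008,0.05,0,0,0,0,1, 0.009,0.054,0,0,0,0,1, 0.009,0.057,0,0,0,0,1]'; python3 look.py 4 wrist scene
```

```text
time_s: 5.82
tool_pos: [0.5395, 0.2032, 0.1767]
ee_rot: [[0.002, -0.272, 0.962], [-0.001, 0.962, 0.272], [-1.0, -0.001, 0.002]]
force: [0.8, 1.0, -0.2]
opening: 0.0001
5.825 to (0,0,0): (array([ 0.1769, -0.1075, -0.0006]), array([0.001, 0.002, 0.001])) [ 0.8  1.  -0.2]
```

View pics/wrist4.png

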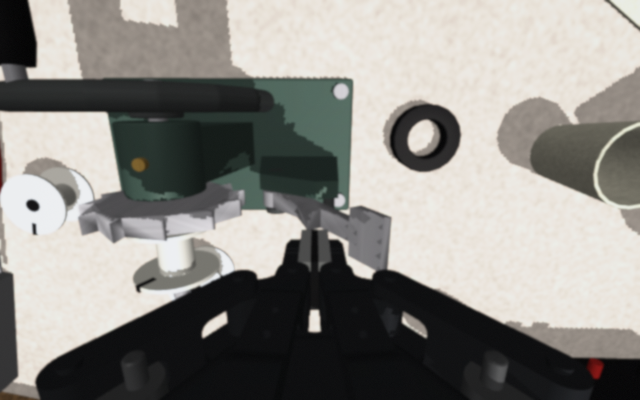

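View pics/scene4.png

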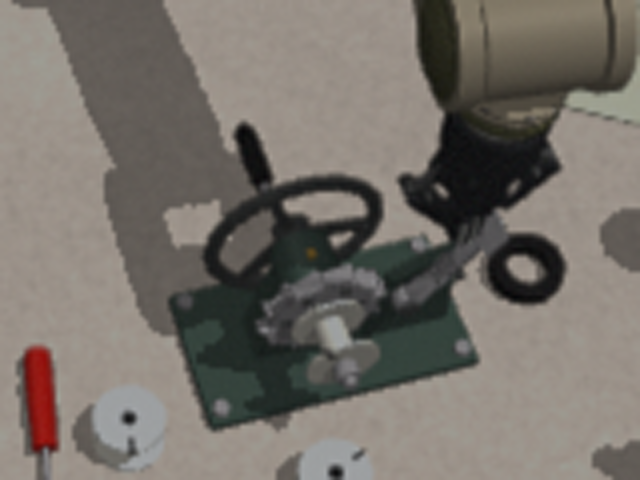

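```bash
python3 -m crank '[-0.02,-0.003,0,0,0,0,1, -0.05,-0.015,-0.005,0,0,0,1, -0.06,-0.04,-0.025,0,0,0,1, -0.06,-0.07,-0.045,0,0,0,1, -0.06,-0.1,-0.065,0,0,0,1, -0.06,-0.13,-0.085,0,0,0,1, -0.06,-0.155,-0.105,0,0,0,1, -0.06,-0.172,-0.116,0,0,0,1, -0.045,-0.176,-0.117,0,0,0,1, -0.02,-0.176,-0.117,0,0,0,1, 0,-0.176,-0.117,0,0,0,1, 0.004,-0.176,-0.117,0,0,0,1]'; python3 look.py 5 wrist side scene
```

```text
time_s: 7.42
tool_pos: [0.4743, 0.0027, 0.1711]
ee_rot: [[-0.001, -0.273, 0.962], [0.0, 0.962, 0.273], [-1.0, 0.0, -0.001]]
force: [-0.6, 1.1, 0.6]
opening: -0.0002
7.425 to (0,0,0): (array([0.1711, 0.0674, 0.1171]), array([ 0.001, -0.001, -0.   ])) [-0.6  1.1  0.6]
```

View pics/wrist5.png

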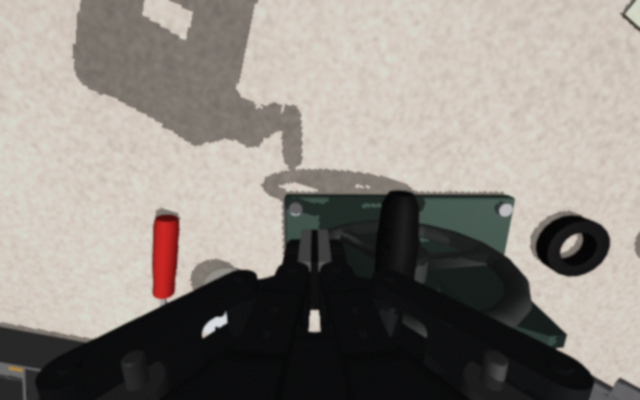

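View pics/side5.png

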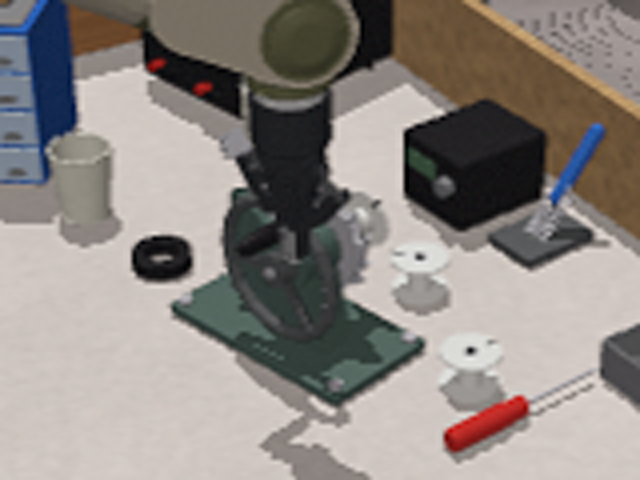

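View pics/scene5.png

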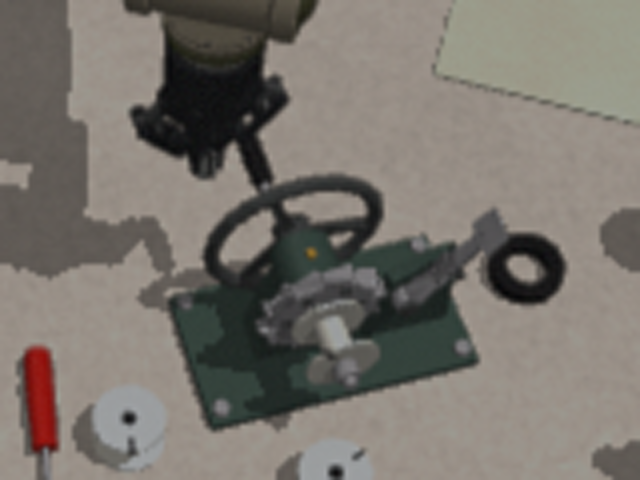

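```bash
python3 -m crank '[0,0.006,0,0,0,0,1, 0,0.012,0,0,0,0,1, 0,0.017,0,0,0,0,1, 0,0.021,0,0,0,0,1, -0.001,0.025,0,0,0,0,1, -0.002,0.029,0,0,0,0,1, -0.003,0.033,0,0,0,0,1, -0.004,0.037,0,0,0,0,1, -0.005,0.04,0,0,0,0,1, -0.005,0.042,0,0,0,0,1, -0.005,0.043,0,0,0,0,1]'; python3 look.py 6 wrist side scene
```

```text
time_s: 8.95
tool_pos: [0.4644, 0.0429, 0.1797]
ee_rot: [[0.006, -0.273, 0.962], [-0.003, 0.962, 0.273], [-1.0, -0.005, 0.005]]
force: [-0.8, -6.4, 13.1]
opening: -0.0004
8.95 to (0,0,0): (array([0.1802, 0.0269, 0.1146]), array([0.001, 0.005, 0.005])) [-0.8 -6.4 13.1]
```

View pics/wrist6.png

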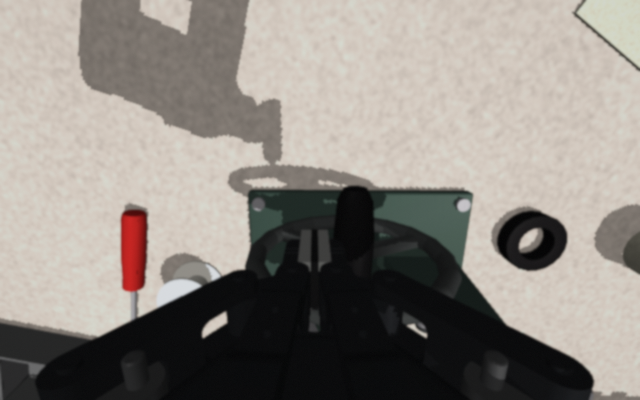

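View pics/scene6.png

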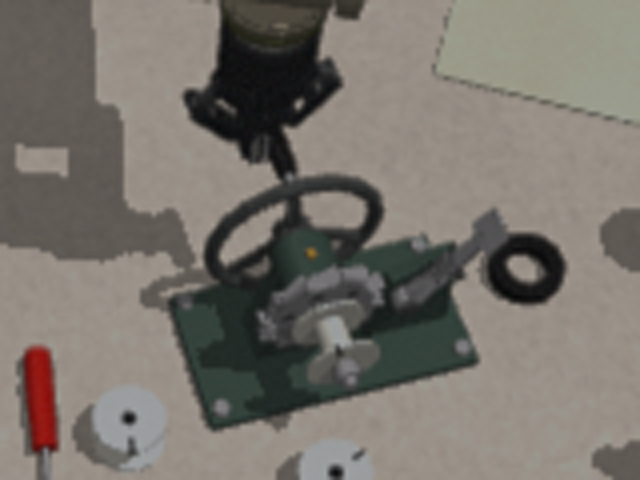

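```bash
python3 -m crank '[-0.001,-0.004,0,0,0,0,1, -0.002,-0.009,0,0,0,0,1, -0.003,-0.012,0,0,0,0,1, -0.003,-0.012,0,0,0,0,1]'; python3 look.py 7 wrist scene side; python3 - <<'E'
from h import *
q=[.5685,.0995,.275]
w=wristim("wrist7")
overlay(w,q,"pics/o7.png",(220,120,420,270),4,wh=-.3)
a=load("scene7"); overlay(a,q,"pics/o7s.png",(320,140,420,220),8,wh=-.3,pt=1.1)
E
```

```text
time_s: 9.6
tool_pos: [0.4678, 0.0313, 0.1826]
ee_rot: [[0.006, -0.272, 0.962], [-0.003, 0.962, 0.272], [-1.0, -0.004, 0.005]]
force: [-0.1, 0.4, 0.9]
opening: 0.0001
9.6 to (0,0,0): (array([0.183 , 0.039 , 0.1145]), array([0.001, 0.005, 0.004])) [-0.1  0.4  0.9]
```

View pics/o7.png

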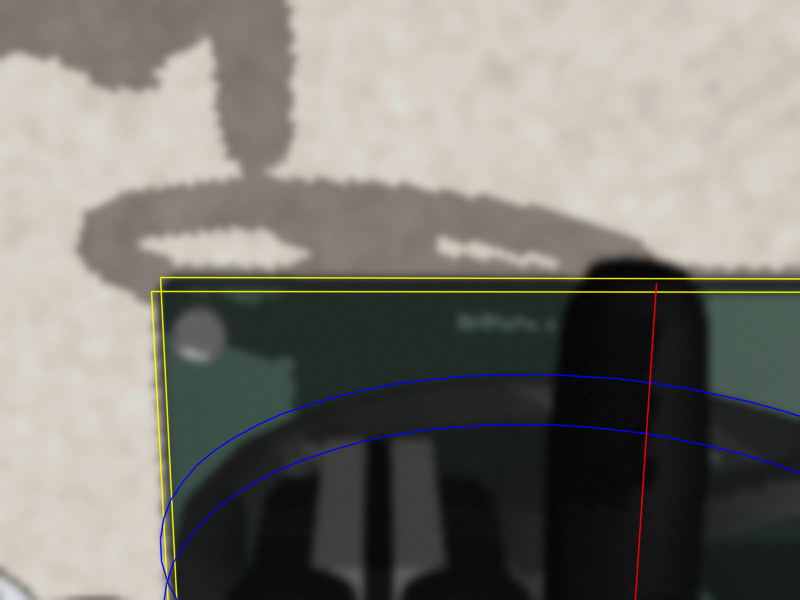

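View pics/o7s.png

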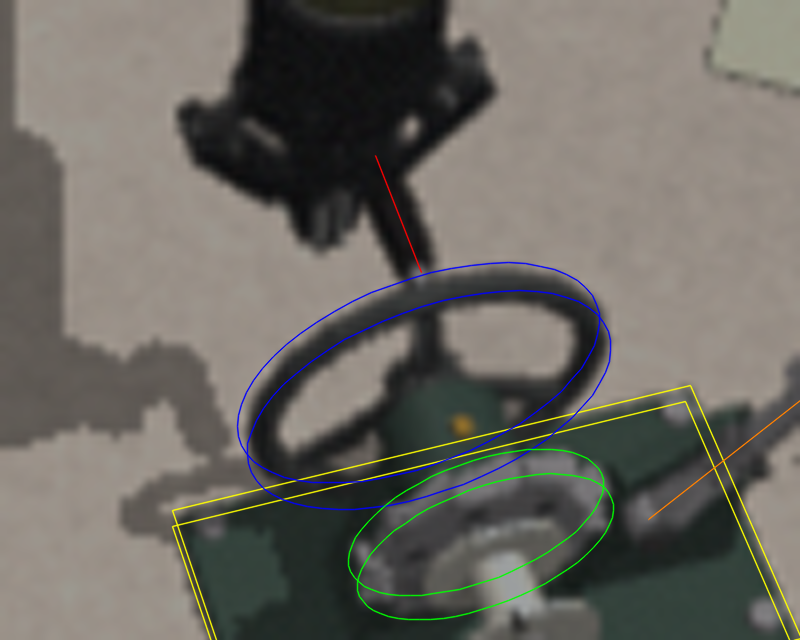

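View pics/side7.png

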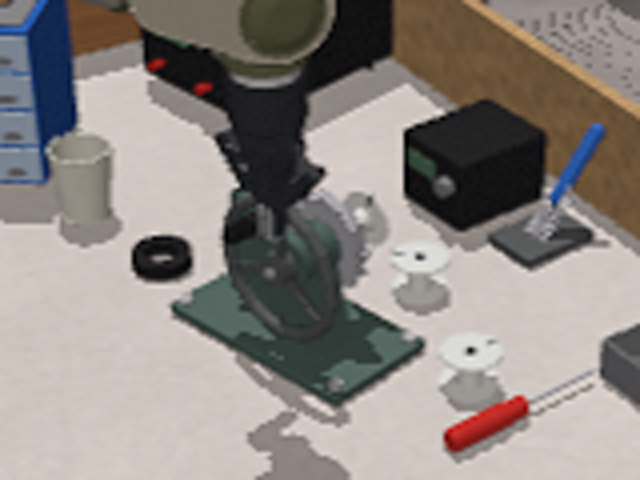

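```bash
python3 -m crank '[0.002,0.004,-0.001,0,0,0,1, 0.003,0.008,-0.001,0,0,0,1, 0.003,0.011,-0.001,0,0,0,1, 0.003,0.014,-0.001,0,0,0,1, 0.003,0.017,-0.001,0,0,0,1, 0.003,0.02,-0.001,0,0,0,1, 0.003,0.022,-0.001,0,0,0,1, 0.003,0.022,-0.001,0,0,0,1]'; python3 look.py 8 wrist ; python3 - <<'E'
from h import *
q=[.5685,.0995,.275]
w=wristim("wrist8")
overlay(w,q,"pics/o8.png",(220,120,420,270),4,wh=-.42)
E
```

```text
time_s: 10.75
tool_pos: [0.4612, 0.0525, 0.1802]
ee_rot: [[0.008, -0.273, 0.962], [-0.003, 0.962, 0.273], [-1.0, -0.005, 0.007]]
force: [0.3, -3.0, 5.5]
opening: -0.0
10.75 to (0,0,0): (array([0.181 , 0.0169, 0.1147]), array([0.001, 0.007, 0.005])) [ 0.3 -3.   5.5]
```

View pics/o8.png

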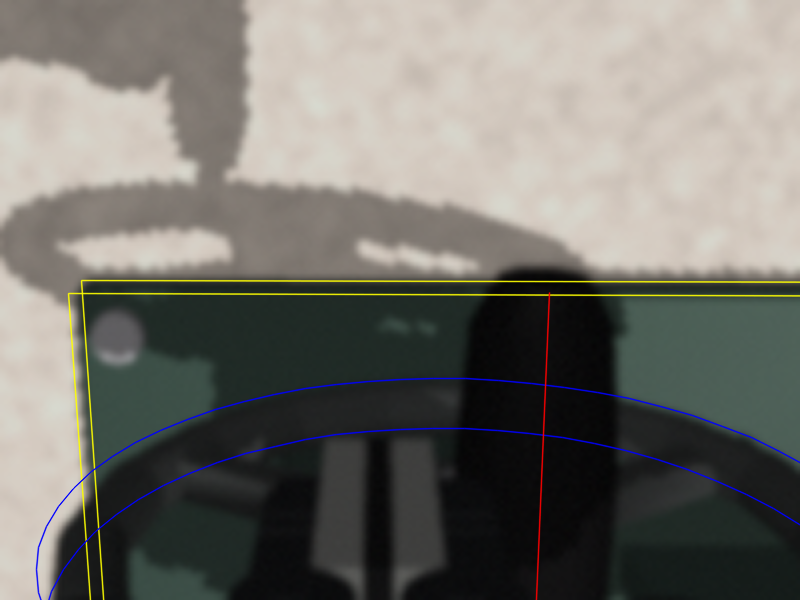

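```bash
python3 -m crank '[0,0.001,0,0,0,0,1, 0,0.002,0,0,0,0,1, 0,0.003,0,0,0,0,1, 0,0.003,0,0,0,0,1]'; python3 look.py 9 wrist ; python3 - <<'E'
from h import *
q=[.5685,.0995,.275]
w=wristim("wrist9")
overlay(w,q,"pics/o9.png",(220,120,420,270),4,wh=-.46)
E
```

```text
time_s: 11.3
tool_pos: [0.4605, 0.0554, 0.1803]
ee_rot: [[0.009, -0.273, 0.962], [-0.003, 0.962, 0.273], [-1.0, -0.005, 0.007]]
force: [0.0, -2.1, 3.5]
opening: 0.0002
11.3 to (0,0,0): (array([0.1811, 0.0139, 0.1146]), array([0.001, 0.007, 0.005])) [ 0.  -2.1  3.5]
```

View pics/o9.png

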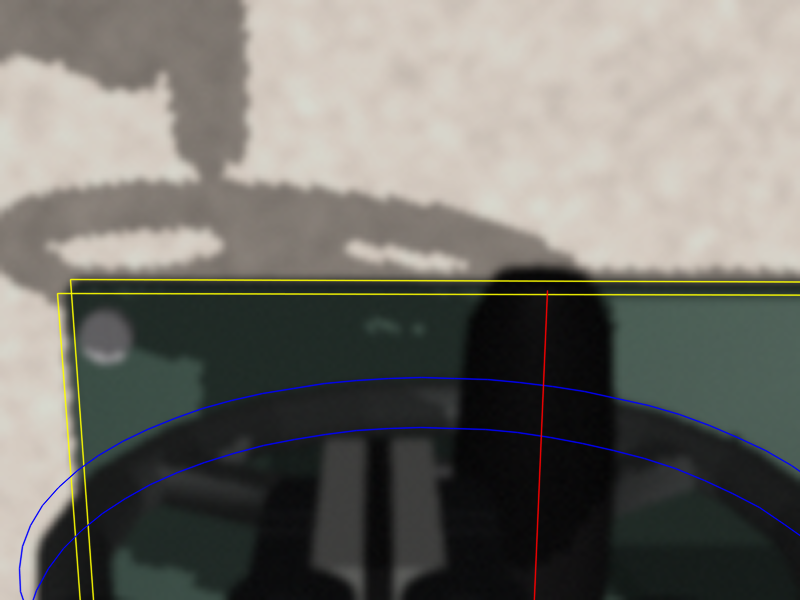

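```bash
python3 - <<'E'
from h import *
from station import *
a=load("scene0"); W=world(a); q=[.5685,.0995,.275]
for u,v in((497,228),(487,240),(476,182)): print(W[v,u])
print("target",pts(q,q[2],[0,.175,.165])); s=get_state()
print(shift(s,q,[0,175,235]),shift(s,q,[0,175,165]))
E
```

```text
[0.69064931 0.43065682 0.1991811 ]
[0.70035937 0.41951691 0.13625839]
[0.42272327 0.46330569 0.03433968]
target [[0.52097929 0.26792441 0.165     ]]
(array([-0.0547,  0.1877,  0.1165]), array([0.001, 0.008, 0.005])) (array([0.0153, 0.188 , 0.116 ]), array([0.001, 0.008, 0.005]))
```

```bash
python3 -m crank '[0,-0.005,0,0,0,0,1, -0.01,-0.012,0,0,0,0,1, -0.04,-0.012,0,0,0,0,1, -0.055,0.005,0.01,0,0,0,1, -0.055,0.04,0.03,0,0,0,1, -0.055,0.08,0.055,0,0,0,1, -0.055,0.12,0.08,0,0,0,1, -0.055,0.155,0.1,0,0,0,1, -0.055,0.18,0.115,0,0.008,0.005,1, -0.04,0.188,0.1165,0,0.008,0.005,1, -0.01,0.188,0.1165,0,0.008,0.005,1, 0.014,0.188,0.1165,0,0.008,0.005,1]'; python3 look.py 10 wrist scene side; python3 - <<'E'
from h import *
q=[.5685,.0995,.275]
a=load("scene10"); overlay(a,q,"pics/o10s.png",(320,140,420,220),8,wh=-.46,pt=1.1)
E
```

```text
time_s: 12.85
tool_pos: [0.5208, 0.267, 0.1644]
ee_rot: [[-0.002, -0.272, 0.962], [-0.001, 0.962, 0.272], [-1.0, -0.0, -0.002]]
force: [-0.3, 0.7, -0.6]
opening: 0.0002
12.85 to (0,0,0): (array([ 0.1644, -0.1741,  0.0007]), array([ 0.001, -0.002,  0.   ])) [-0.3  0.7 -0.6]
```

View pics/wrist10.png

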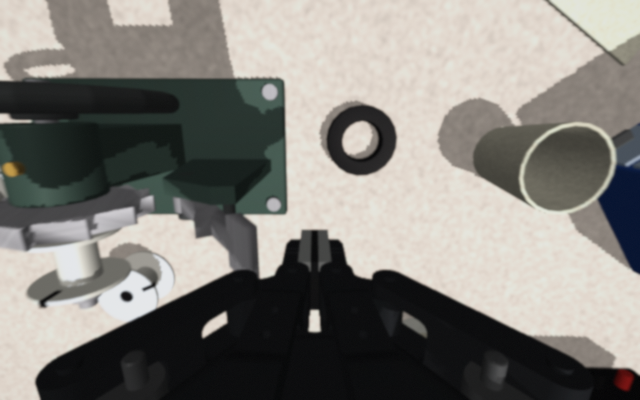

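View pics/o10s.png

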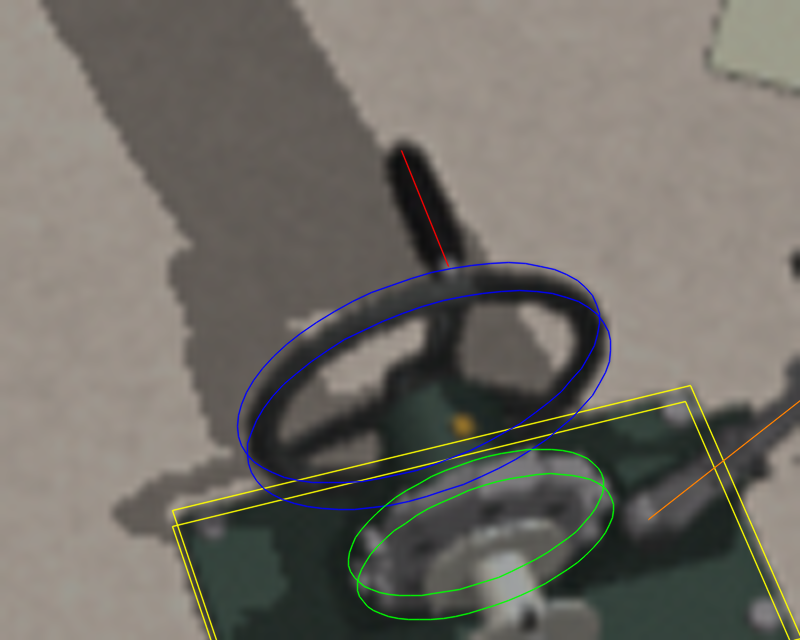

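View pics/side10.png

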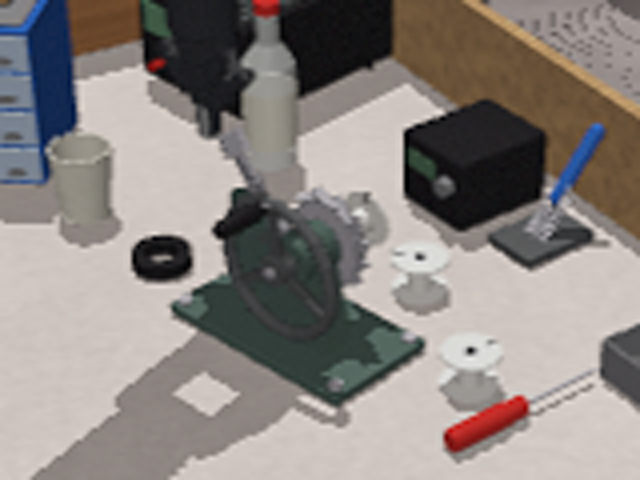

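```bash
python3 -m crank '[0,-0.008,0,0,0,0,1, 0,-0.014,0,0,0,0,1, 0,-0.02,0,0,0,0,1, -0.002,-0.026,0,0,0,0,1, -0.004,-0.032,0,0,0,0,1, -0.006,-0.038,0,0,0,0,1, -0.008,-0.044,0,0,0,0,1, -0.01,-0.05,0,0,0,0,1, -0.012,-0.056,0,0,0,0,1, -0.014,-0.061,0,0,0,0,1, -0.016,-0.066,0,0,0,0,1, -0.016,-0.068,0,0,0,0,1]'; python3 look.py 11 wrist
```

```text
time_s: 14.5
tool_pos: [0.5396, 0.2013, 0.1814]
ee_rot: [[-0.003, -0.272, 0.962], [-0.001, 0.962, 0.272], [-1.0, -0.0, -0.003]]
force: [0.9, -0.5, 0.7]
opening: -0.0001
14.5 to (0,0,0): (array([ 0.1814, -0.1058,  0.0007]), array([ 0.   , -0.003,  0.   ])) [ 0.9 -0.5  0.7]
```

View pics/wrist11.png

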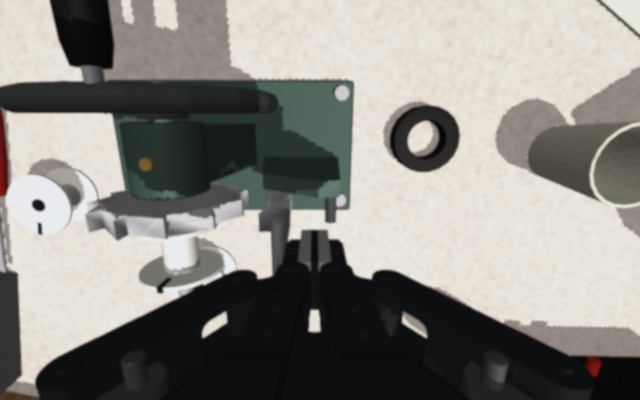

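```bash
python3 -m crank '[0,-0.003,0,0,0,0,1, 0,-0.006,0,0,0,0,1, 0,-0.009,0,0,0,0,1, -0.001,-0.012,0,0,0,0,1, -0.001,-0.015,0,0,0,0,1, -0.001,-0.018,0,0,0,0,1, -0.001,-0.021,0,0,0,0,1, -0.001,-0.024,0,0,0,0,1, -0.001,-0.027,0,0,0,0,1, -0.001,-0.028,0,0,0,0,1, -0.001,-0.028,0,0,0,0,1]'; python3 look.py 12 wrist side
```

```text
time_s: 15.92
tool_pos: [0.5471, 0.1743, 0.1823]
ee_rot: [[-0.003, -0.272, 0.962], [-0.001, 0.962, 0.272], [-1.0, -0.0, -0.003]]
force: [0.7, 0.5, -0.2]
opening: -0.0002
15.925 to (0,0,0): (array([ 0.1823, -0.0777,  0.0008]), array([ 0.   , -0.003,  0.   ])) [ 0.7  0.5 -0.2]
```

View pics/wrist12.png

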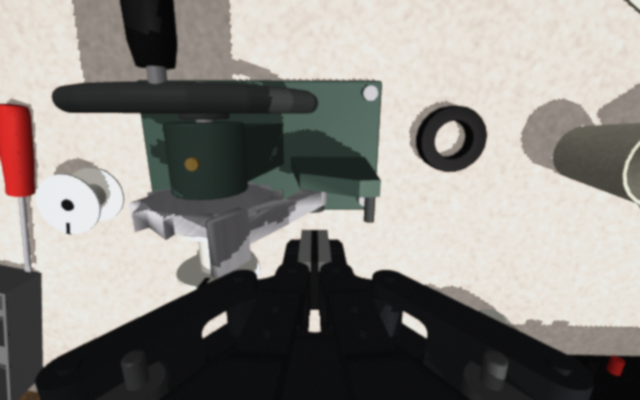

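View pics/side12.png

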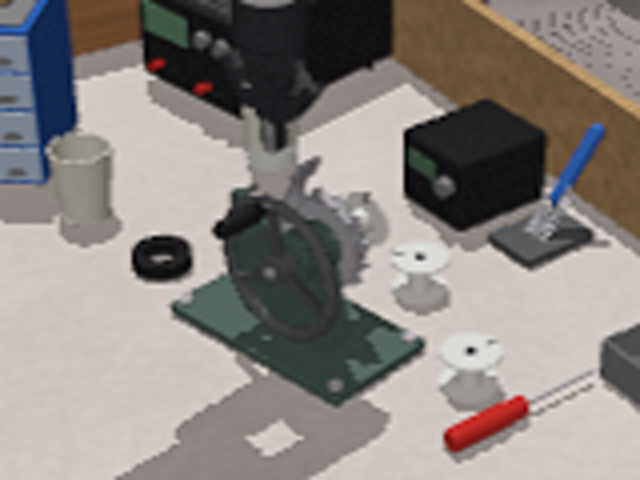

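```bash
python3 -m crank '[-0.02,0,0,0,0,0,1, -0.05,-0.01,-0.005,0,0,0,1, -0.06,-0.03,-0.025,0,0,0,1, -0.06,-0.06,-0.05,0,0,0,1, -0.06,-0.09,-0.08,0,0,0,1, -0.06,-0.115,-0.105,0,0,0,1, -0.055,-0.123,-0.116,0,-0.003,0,1, -0.035,-0.123,-0.117,0,-0.003,0,1, -0.01,-0.123,-0.117,0,-0.003,0,1, 0.002,-0.123,-0.117,0,-0.003,0,1, 0.002,-0.123,-0.117,0,-0.003,0,1]'; python3 look.py 13 wrist scene;  python3 - <<'E'
from h import *
q=[.5685,.0995,.275]
a=load("scene13"); overlay(a,q,"pics/o13s.png",(320,140,420,220),8,wh=-.46,pt=0.05)
w=wristim("wrist13"); overlay(w,q,"pics/o13w.png",(260,120,460,270),4,wh=-.46,pt=0.05)
E
```

```text
time_s: 17.4
tool_pos: [0.4679, 0.0246, 0.1803]
ee_rot: [[-0.001, -0.272, 0.962], [0.0, 0.962, 0.272], [-1.0, 0.0, -0.001]]
force: [1.5, -0.4, 0.4]
opening: -0.0001
17.4 to (0,0,0): (array([0.1802, 0.0446, 0.1174]), array([ 0.001, -0.001, -0.   ])) [ 1.5 -0.4  0.4]
```

View pics/o13s.png

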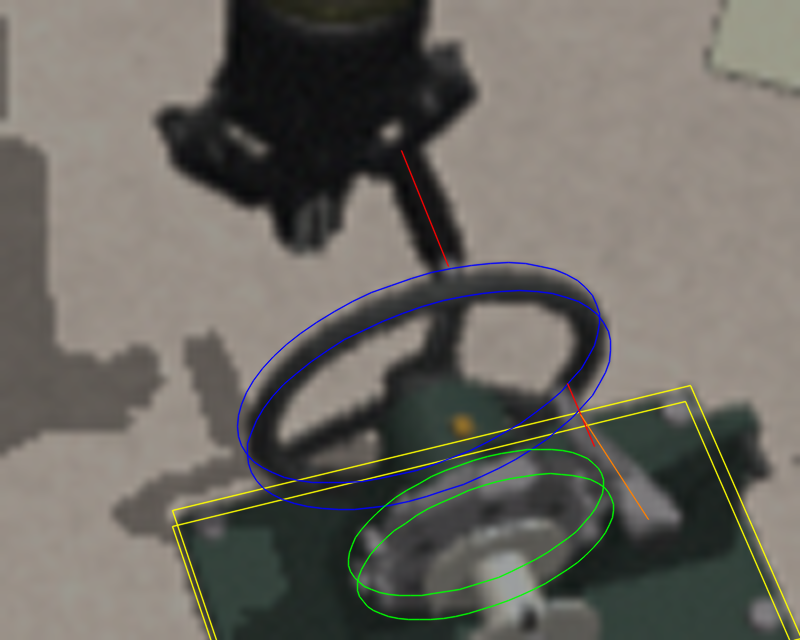

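View pics/o13w.png

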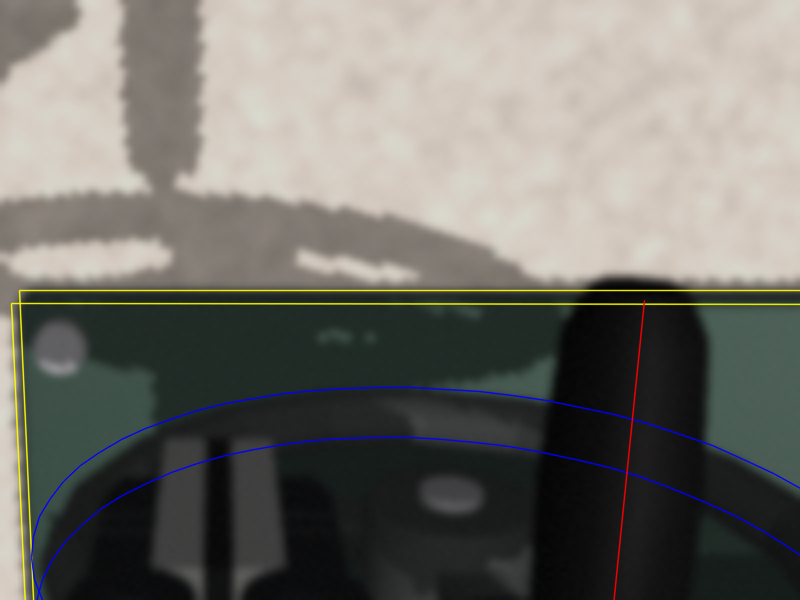

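```bash
python3 -m crank '[0,0.006,0.001,0,0,0,1, 0,0.012,0.002,0,0,0,1, 0,0.018,0.002,0,0,0,1, 0,0.023,0.002,0,0,0,1, 0,0.027,0.002,0,0,0,1, 0,0.029,0.002,0,0,0,1, 0,0.03,0.002,0,0,0,1, 0,0.031,0.002,0,0,0,1, 0,0.032,0.002,0,0,0,1, 0,0.033,0.002,0,0,0,1, 0,0.033,0.002,0,0,0,1]'; python3 look.py 14 wrist;  python3 - <<'E'
from h import *
q=[.5685,.0995,.275]
w=wristim("wrist14"); overlay(w,q,"pics/o14w.png",(220,120,420,270),4,wh=-.5,pt=0.05)
E
```

```text
time_s: 18.88
tool_pos: [0.4614, 0.0565, 0.1814]
ee_rot: [[0.001, -0.272, 0.962], [-0.001, 0.962, 0.272], [-1.0, -0.001, 0.001]]
force: [-0.1, -1.8, -0.7]
opening: -0.0002
18.875 to (0,0,0): (array([0.1815, 0.0125, 0.1146]), array([0.001, 0.001, 0.001])) [-0.1 -1.8 -0.7]
```

View pics/o14w.png

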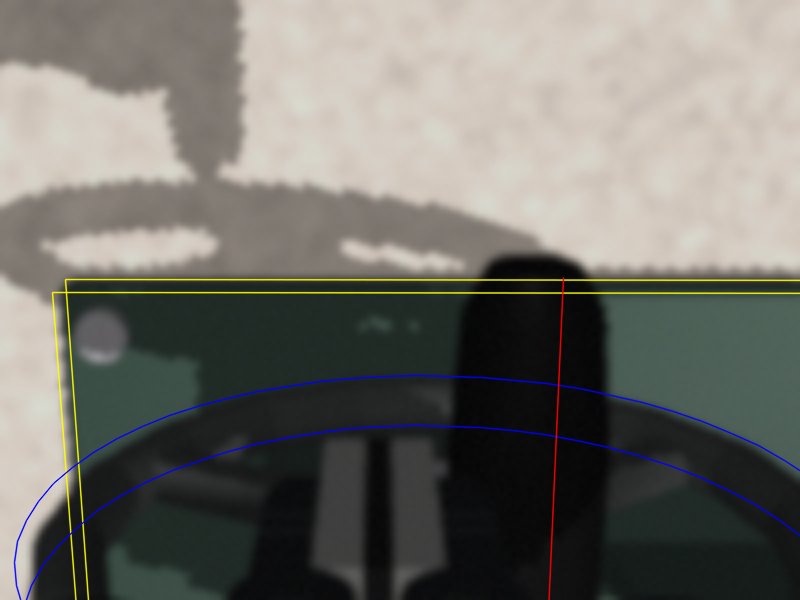

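```bash
python3 -m crank '[0,0.001,0,0,0,0,1, 0,0.002,0,0,0,0,1, 0,0.003,0,0,0,0,1, 0,0.003,0,0,0,0,1]' | grep -E "pos|force"; python3 -m crank '[0,0.001,0,0,0,0,1, 0,0.002,0,0,0,0,1, 0,0.002,0,0,0,0,1]'| grep -E "pos|force"
```

```text
tool_pos: [0.4606, 0.0595, 0.1814]
force: [0.6, -2.5, -0.0]
tool_pos: [0.46, 0.0615, 0.1814]
force: [0.6, -2.2, 0.5]
```

```bash
python3 -m crank '[0,0.001,0,0,0,0,1, 0,0.001,0,0,0,0,1]' | grep -E "pos|force"; python3 -m crank '[0,0.001,0,0,0,0,1, 0,0.001,0,0,0,0,1]'| grep -E "pos|force";python3 look.py 15 wrist scene;  python3 - <<'E'
from h import *
q=[.5685,.0995,.275]
w=wristim("wrist15"); overlay(w,q,"pics/o15w.png",(220,120,420,270),4,wh=-.524,pt=0.05)
a=load("scene15"); overlay(a,q,"pics/o15s.png",(320,140,420,220),8,wh=-.524,pt=-0.01)
E
```

```text
tool_pos: [0.4598, 0.0626, 0.1814]
force: [-0.4, -2.8, 1.1]
tool_pos: [0.4595, 0.0636, 0.1814]
force: [1.0, -0.9, 0.1]
20.3 to (0,0,0): (array([0.1816, 0.005 , 0.1145]), array([0.001, 0.001, 0.001])) [ 1.  -0.9  0.1]
```

View pics/o15w.png

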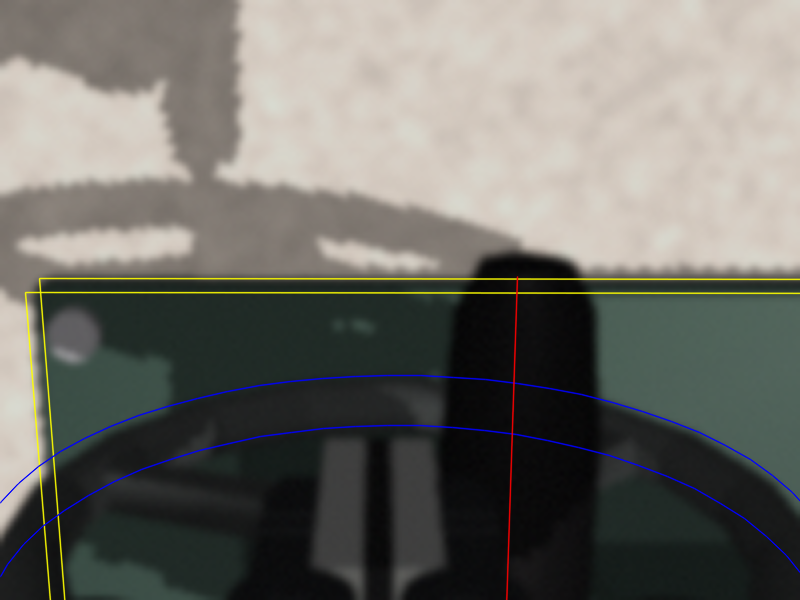

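View pics/o15s.png

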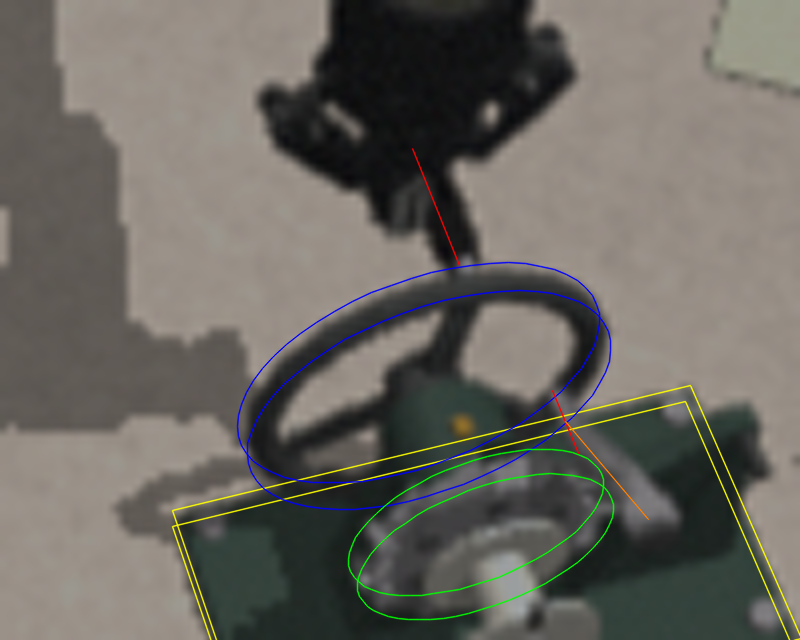

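```bash
python3 -m crank '[0,0.0005,0,0,0,0,1, 0,0.001,0,0,0,0,1, 0,0.001,0,0,0,0,1]' | grep -E "pos|force"; python3 -c "
from station import *
import numpy as np
print(np.round(get_state()['force'],1),np.round(get_state()['moment'],2))"
```

```text
tool_pos: [0.4594, 0.0642, 0.1816]
force: [1.2, -5.3, 1.3]
[ 1.2 -5.3  1.3] [-0.84 -0.18  0.  ]
```

```bash
python3 -m crank '[0,0.001,0,0,0,0,1, 0,0.0015,0,0,0,0,1, 0,0.0015,0,0,0,0,1]' | grep -E "pos|force"; python3 look.py 16 wrist side;  python3 - <<'E'
from h import *
q=[.5685,.0995,.275]
w=wristim("wrist16"); overlay(w,q,"pics/o16w.png",(220,120,420,270),4,wh=-.524,pt=0.05)
E
```

```text
tool_pos: [0.4594, 0.0651, 0.182]
force: [0.5, -6.1, 2.8]
21.15 to (0,0,0): (array([0.1822, 0.004 , 0.114 ]), array([0.001, 0.002, 0.003])) [ 0.5 -6.1  2.8]
```

View pics/o16w.png

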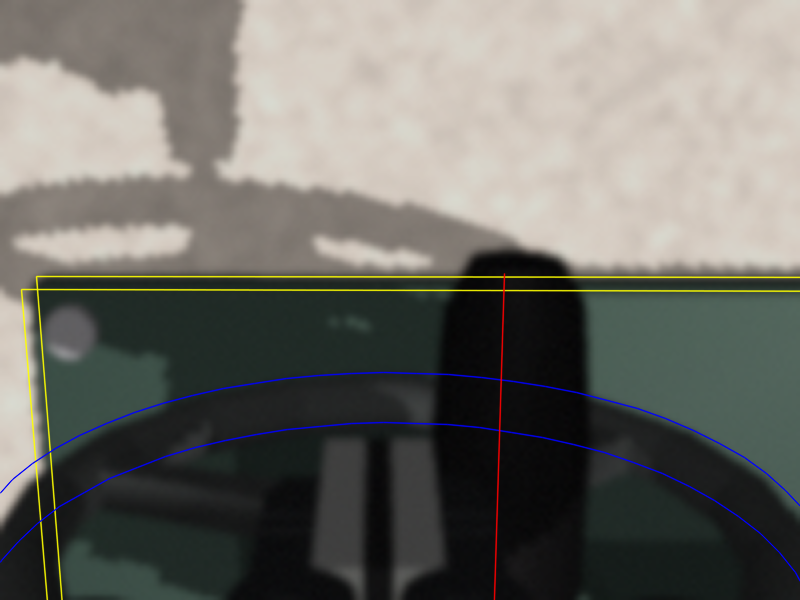

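View pics/side16.png

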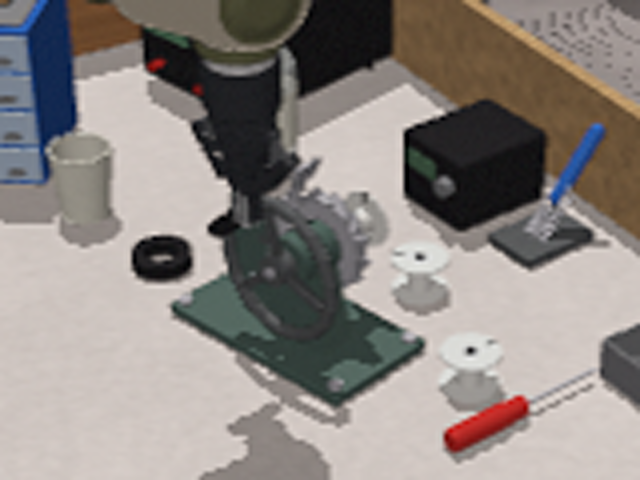

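```bash
python3 - <<'E'
from h import *
from station import *
print(shift(get_state(),[.5685,.0995,.275],[20,20,360]))
E
python3 -m crank '[0,-0.003,0,0,0,0,1, 0,-0.008,0,0,0,0,1, -0.01,-0.016,0,0,0,0,1, -0.04,-0.02,0,0,0,0,1, -0.08,-0.02,0.01,0,0,0,1, -0.12,-0.01,0.035,0,0,0,1, -0.15,0,0.065,0,0,0,1, -0.17,0.01,0.095,0,0,0,1, -0.177,0.02,0.12,0,0,0,1, -0.177,0.023,0.133,0,0,0,1, -0.177,0.023,0.134,0,0,0,1]'; python3 look.py 17 wrist scene side;  python3 - <<'E'
from h import *
q=[.5685,.0995,.275]
w=wristim("wrist17"); overlay(w,q,"pics/o17w.png",(220,0,420,190),4,wh=-.524,pt=-0.01)
a=load("scene17"); overlay(a,q,"pics/o17s.png",(320,140,420,220),8,wh=-.524,pt=-0.01)
E
```

```text
(array([-0.1778,  0.0228,  0.1348]), array([0.001, 0.002, 0.003]))
time_s: 22.62
tool_pos: [0.5818, 0.1241, 0.3591]
ee_rot: [[0.002, -0.273, 0.962], [-0.002, 0.962, 0.273], [-1.0, -0.003, 0.002]]
force: [-0.4, 0.1, -0.3]
opening: -0.0002
22.625 to (0,0,0): (array([ 0.3591, -0.019 , -0.0201]), array([0.001, 0.002, 0.003])) [-0.4  0.1 -0.3]
```

View pics/o17w.png

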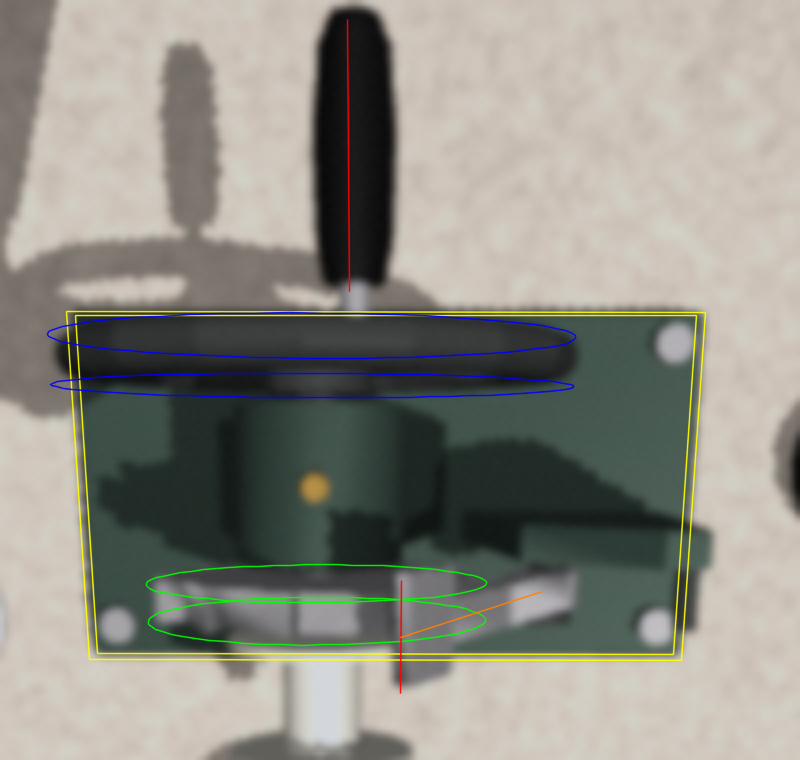

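View pics/o17s.png

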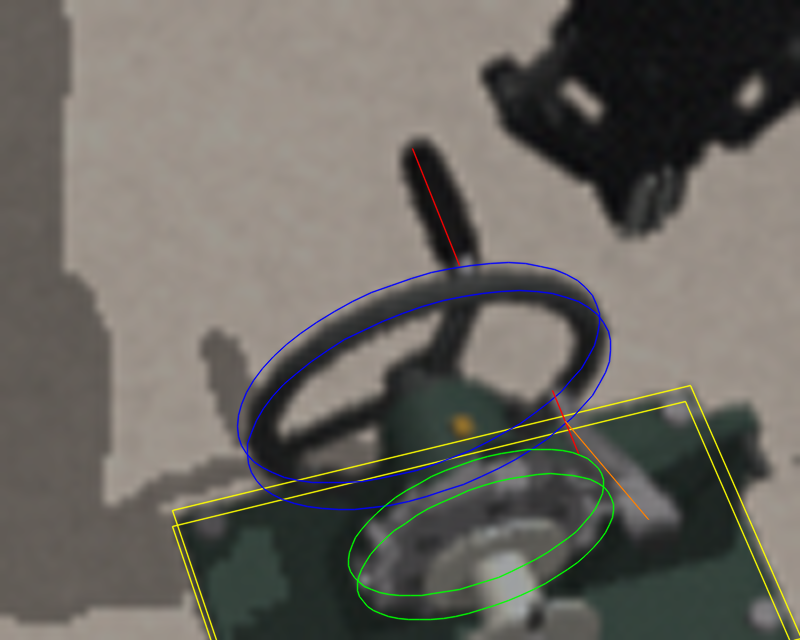

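View pics/wrist17.png

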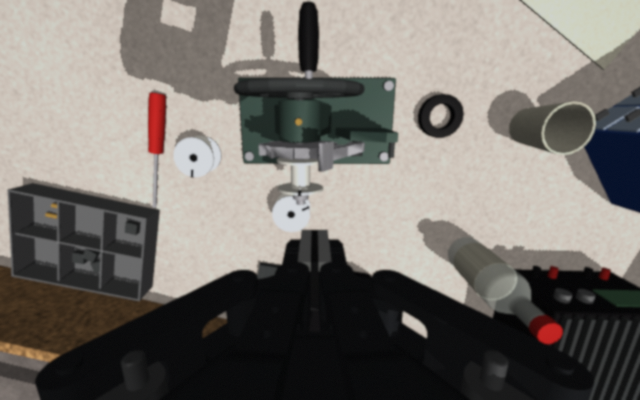

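```bash
python3 -c "
from station import *
print(close_job()); print(get_state()['time_s'])"
```

```text
the job is handed in; nothing more can be done
None
the job is handed in; nothing more can be done
```

The ratchet is back one notch with the pawl home in it, and I handed the job in at about 22.6 s of the 51 s allowed. No verdict came back.

1. **Pawl over:** I pushed the tab over with the shut fingertips. The scene camera showed it resting on its stop.
2. **Wheel back:** I pushed the handle back to about -0.45 rad by the images. On that push the fingers' shoulder rode on the handle, with up to 13 N upward at the wrist, so I backed off and raised the tip.
3. **Pawl down:** I tipped the pawl back past its balance point and it fell the last part onto the tooth.
4. **Wheel to the stop:** I pushed the handle on in 1 mm steps. The force rose from about 2.5 N to about 6 N and the wheel stopped.

**Last checks**
- **Wheel:** the overlay put it at about -0.54 rad against the expected -0.524. The difference is about 1.5 mm at the handle, within the 2 mm camera calibration, and it did not spring back when I withdrew.
- **Pawl:** the tab looks the same as in the first wrist picture with the pawl home. I judged this by eye and did not measure the tilt.
- **Bench:** the bobbins, screwdriver, tape roll, cup and bottle look unmoved in the last wrist picture. The multimeter was outside that view, but the arm never went near it.
- **Gripper:** it was about 170 mm clear above the winder.

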